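Set out the sample check-in station

ROBOT

A 7-joint arm with a two-finger parallel gripper is mounted at the origin on the work surface. World frame = base frame: x ahead of the robot, y to its left, z up, the work surface at z = 0. Lengths are in m, angles in rad, forces in N, time in s.
With the tool pointing down it reaches from about 0.425 to 0.95 m from the base axis. Payload 4.7 kg.
Tool frame: the origin (TCP) lies between the finger pads; the fingertips stand 25 mm ahead of it and the grasp point (between the pads) lies 6 mm ahead of it; x points along the fingers, z is the direction in which the jaws open and shut, and the axes are right-handed (so a half turn about x gives the same grasp; the last joint's range is limited). The gripper opens to 85 mm and grips with 20 to 120 N. Pads are 22 mm wide; open, the fingers measure 114 mm over their backs; the gripper's body (76 mm by 85 mm) begins 54 mm behind the grasp point. The pads swing forward as they close: fully open they stand 13 mm farther back than shut.
Start: joints at [-1.143, 0.469, -0.049, 1.532, 0.024, 1.141, -0.082], TCP at [0.298, 0.606, 0.256] pointing down, gripper open.
Joint ranges: [-2.59, 2.59], [-0.33, 1.99], [-1.39, 1.29], [0.1, 2.45], [-1.04, 4.18], [0.21, 1.99], [-2.66, 2.66]. Speed limits (rad/s): [2.57, 2.57, 3.14, 3.14, 3.14, 3.14, 3.14].

INTERFACE

Orientations are given as a 3x3 rotation matrix whose columns are the frame's x, y, z axes.
In Python, from rig import * gives the robot as it stands. Calls block until the motion is done:
- movep(position, orientation): joint-space move of the TCP to a pose.
- move_l(position, attitude=None, feed=0.15, until_force=None): straight line of the TCP; attitude=None keeps the orientation; feed is the mean speed in m/s. With until_force (N) it stops when the force on the tool has changed by that much, and returns True; else False.
- move_joints(angles): joint-space move.
- command_gripper(opening, newtons=None): finger opening in m; newtons is the grip in N (None keeps the last); returns when the fingers have stopped.
- sleep(seconds).
- inverse_kinematics(position, orientation): joint angles nearest the present ones, or None.
- sense(): the state.
- camera(name): name is "scene" or "top" or "wrist"; returns (picture, depth): 384x512x3 uint8, red, green, blue; 384x512 float32, m along the optical axis (not along the pixel's ray), 0 where there is no reading.
- camera_params(name): a dict with "K" (3x3 intrinsics, pixels), "position" and "rotation" of the camera in the world; the wrist camera has in their place "tool_from_camera" (4x4, takes a point from camera to tool coordinates, whose origin is the TCP and whose axes are the tool frame's). Camera axes: x right, y down, z forward; pixel columns grow to the right and rows downward; lengths in m; the calibration is good to about 2 mm. A picture is of the moment at which its call begins: read the wrist's pose just before it. camera_params takes no time and is no camera call.
A pose or a line that the arm cannot do raises Unreachable and nothing moves.
- finish_job(): hands the job in, once; it reports no verdict.
The state is a dict: "time_s": time; "joint_pos": joint angles; "qd": joint speeds; "joint_efforts": joint torques, N m; "position": TCP position; "tcp_rot": TCP orientation; "wrist_force": force on the tool from outside, world axes, zero at the start; "ft_torque": the same for the moment, N m; "finger_gap": finger opening in m.
Only numpy, scipy, OpenCV 4.12 (cv2) and the standard library are available. Lean on these libraries where they do the work, as an engineer would, in place of code of your own. Each camera call takes 0.05 s, during which the arm holds its last target. There are 200 camera calls.

TASK

Set out the check-in station: on the side of the aluminium cooling block that faces the balance, make a straight row in line with the block - first the vial decapper, standing upright, then the square carton, squared to the block - leaving about 2 cm clear between block and decapper and between decapper and carton. Lay the flat box centred and squared on top of the carton, and stand the amber jar upright in the centre of the balance's pan. Leave the beaker, timer and vial rack where they are.

Things in the scene. Friction and masses are not known exactly. Their poses are not given: they have to be found in the camera images.
- cooling_block: Fixed aluminium cooling block with a grid of dark round wells on top, 80 mm deep (its x) by 100 mm wide (its y) by 45 mm high. Origin: centre of its underside, z axis up. Its yaw is within 0.15 rad of the robot's axes. It stands either on the right (y < 0) or on the left (y > 0), the balance on the other side. The row lies along its own y axis through its centre, towards the balance: +y if the block is on the right, -y if it is on the left.
- balance: Fixed white bench balance, 130 mm deep, 120 mm wide, housing 36 mm high, with a round steel pan 92 mm in diameter whose flat top is 48 mm above the bench. Origin: at bench height directly below the centre of the pan, z up; the pan does not give. Its display is on the -x side, so the housing reaches 68 mm towards -x and 62 mm towards +x.
- carton: Square carton of white card, 64 x 64 mm, 50 mm high, closed and rigid, with a grey seam line round it and a grey square label on top, 130 to 240 g. Origin: centre of its underside, z axis up. x and y are along its sides; any quarter turn is as good.
- flat_box: Flat oblong box of white card, 42 mm (its x) by 64 mm (its y), 28 mm high, rigid, plain top, 70 to 140 g. Origin: centre of its underside, z axis up. Either way round is good, long side along either side of the carton.
- jar: Small closed jar of amber glass with white lid, round, about 54 mm in diameter, 62 mm high, 80 to 150 g. Origin: centre of its underside, z axis up. 
- decapper: Vial decapper: upright round tool, black plastic grip 30 mm in diameter and 48 mm high, topped by a steel nose 20 mm in diameter; 62 mm high in all, about 100 g. Origin: centre of its underside, z axis up. 
- beaker: Bystander: open glass beaker, 58 mm in diameter at the rim, 60 mm high, standing among the things to lay out. Origin: centre of its underside. Leave it alone.
- timer: Bystander: white bench timer lying flat, 50 x 70 x 18 mm, beyond the work area. Origin: centre of its underside. Leave it alone.
- vial_rack: Bystander: blue rack of white-capped vials, 60 x 120 mm, 58 mm high, at the right of the bench. Origin: centre of its underside. Leave it alone.
Things that resemble listed ones, but are neither listed nor needed, are in the scene too. Several things have the shape of the decapper; the one meant has the colours described above.

How it is judged:
At the end, for the whole second after the job is handed in: Row on the block's centre line (13 mm) towards the balance: decapper, then carton, each gap 8 to 32 mm; carton squared to the block, flat box squared and centred on it (12 mm, 0.16 rad, quarter turns allowed); jar on the pan within 13 mm of its centre; all upright, released, at rest (((world y of cooling_block below 0 m and y of decapper in the frame of cooling_block between 0.073 and 0.097 m and y of carton in the frame of cooling_block above 0.12 m) or (world y of cooling_block above 0 m and y of decapper in the frame of cooling_block between -0.097 and -0.073 m and y of carton in the frame of cooling_block below -0.12 m)) and x of decapper in the frame of cooling_block between -0.013 and 0.013 m and z of decapper in the frame of cooling_block between -0.004 and 0.004 m and x of carton in the frame of cooling_block between -0.013 and 0.013 m and horizontal distance between decapper and carton between 0.055 and 0.079 m and z of carton in the frame of cooling_block between -0.004 and 0.004 m and (angle between the x axis of carton and the x axis of cooling_block, either way round below 0.16 rad or angle between the x axis of carton and the y axis of cooling_block, either way round below 0.16 rad) and horizontal distance between flat_box and carton below 0.012 m and z of flat_box in the frame of carton between 0.046 and 0.054 m and (angle between the x axis of flat_box and the x axis of carton, either way round below 0.16 rad or angle between the x axis of flat_box and the y axis of carton, either way round below 0.16 rad) and horizontal distance between jar and balance below 0.013 m and z of jar in the frame of balance between 0.044 and 0.052 m and angle between each of decapper, carton, flat_box, jar's own z axis and vertical below 0.08 rad and linear speed of each of decapper, carton, flat_box, jar below 0.02 m/s and angular speed of each of decapper, carton, flat_box, jar below 0.2 rad/s); the robot touches nothing.
It fails at once if the beaker is shifted by more than 20 mm (distance of beaker from where it was at the start of the episode above 0.02 m).
It fails at once if the timer is shifted by more than 20 mm (distance of timer from where it was at the start of the episode above 0.02 m).
It fails at once if the vial rack is shifted by more than 20 mm (distance of vial_rack from where it was at the start of the episode above 0.02 m).
It also fails if it takes over 93 s, if anything falls off the work surface, if the arm or the gripper's body presses on something with over 40 N, if the wrist force passes 120 N, or if a joint passes its speed limit or range.

## Working session

There is one attempt and no reset: what is moved stays moved. The work goes in short steps, each a Python script; the robot and the scene stay as the last script left them, time stands still between calls to the robot, and variables do not carry over. Pictures are saved under pics/ and viewed, about 12 in all and at most 16, crops included, and the job is handed in when it is done.

```bash
mkdir -p pics; ls
python3 - <<'E'
from rig import *
import cv2,numpy as np
for n in ("top","scene"):
    p,d=camera(n); cv2.imwrite(f"pics/{n}0.png",cv2.resize(p[:,:,::-1],(800,600),interpolation=cv2.INTER_CUBIC)); np.savez(f"{n}0.npz",p=p,d=d,**camera_params(n))
    print(camera_params(n))
print(sense())
print(camera_params("wrist"))
E
```

```text
pics
{'K': array([[376.07274092,   0.        , 258.0839568 ],
       [  0.        , 376.07274092, 192.84348622],
       [  0.        ,   0.        ,   1.        ]]), 'position': array([ 0.45769491, -0.05854924,  0.93038001]), 'rotation': array([[-0.00112584, -0.99364992,  0.11251031],
       [-0.9999796 ,  0.00182603,  0.00612044],
       [-0.00628702, -0.11250112, -0.99363171]])}
{'K': array([[435.22544937,   0.        , 256.09953928],
       [  0.        , 435.22544937, 191.35515954],
       [  0.        ,   0.        ,   1.        ]]), 'position': array([ 1.2231432 , -0.39718117,  0.95874391]), 'rotation': array([[ 0.45911573,  0.69795395, -0.54961171],
       [ 0.88836542, -0.35761478,  0.28795581],
       [ 0.00443063, -0.62046108, -0.78422473]])}
{'time_s': 0.1, 'joint_pos': array([-1.14289386,  0.46941727, -0.04861586,  1.5335701 ,  0.0240969 ,
        1.14105136, -0.08231478]), 'qd': array([-7.34787263e-04,  1.16722732e-05, -8.00426894e-04, -3.48481195e-03,
        3.93786153e-04, -7.71617789e-04, -6.73571231e-04]), 'joint_efforts': array([ 6.60355308e-04, -5.11513925e+01, -4
[... 317 characters left out ...]
-05, -1.85976985e-03]]), 'wrist_force': array([0.16352666, 1.00469042, 0.77395923]), 'ft_torque': array([0.02692866, 0.03073488, 0.02683795]), 'finger_gap': 0.08558812536838653}
{'K': array([[264.97087479,   0.        , 251.45159409],
       [  0.        , 264.97087479, 190.82615178],
       [  0.        ,   0.        ,   1.        ]]), 'tool_from_camera': array([[ 2.16379860e-03, -3.07410155e-01,  9.51574650e-01,
        -1.19015620e-01],
       [-7.15479040e-04, -9.51577110e-01, -3.07409323e-01,
         7.73503344e-02],
       [ 9.99997403e-01, -1.56598559e-05, -2.27896674e-03,
         4.00796051e-04],
       [ 0.00000000e+00,  0.00000000e+00,  0.00000000e+00,
         1.00000000e+00]])}
```

View pics/top0.png

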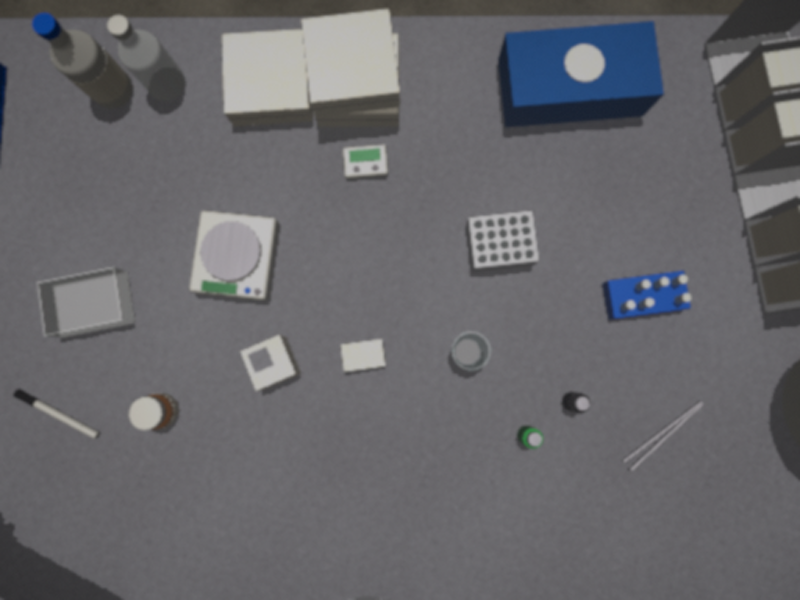

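View pics/scene0.png

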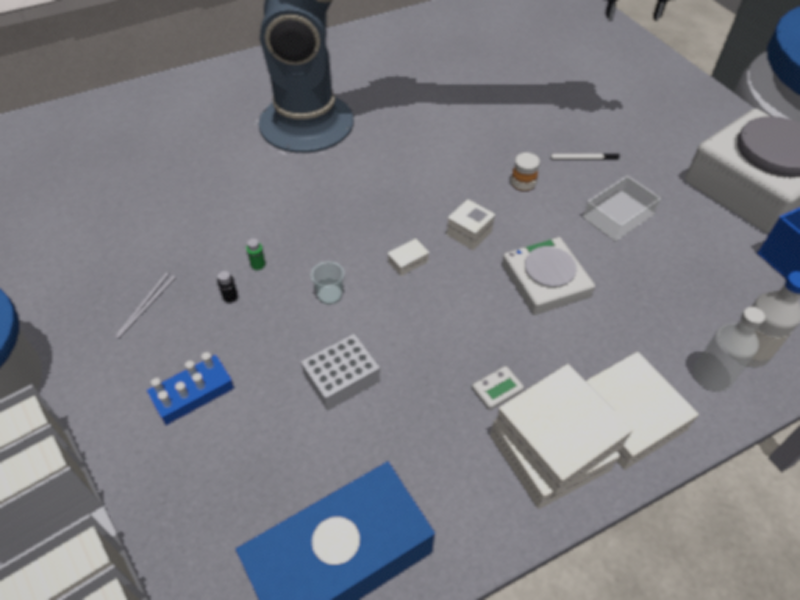

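The top view (800x600) shows the block at (503,240) on the right, the balance at (232,255), carton (268,363), flat box (363,355), jar (152,412), black decapper (577,403), beaker (470,352), and a green look-alike at (532,438). The scene view agrees. I'll measure from depth next.

```bash
cat > meas.py <<'E'
import numpy as np, cv2
def world(d,K,pos,R):
    v,u=np.mgrid[:d.shape[0],:d.shape[1]]
    c=np.stack([(u-K[0,2])/K[0,0]*d,(v-K[1,2])/K[1,1]*d,d],-1)
    return c@R.T+pos
def top(W,d,u,v,r,zlo,zhi,scale=1.0):
    """points around pixel (u,v) with height in band -> minAreaRect & circle"""
    m=np.zeros(d.shape,np.uint8); m[int(v-r):int(v+r),int(u-r):int(u+r)]=1
    m=((m>0)&(d>0)&(W[...,2]>zlo)&(W[...,2]<zhi)).astype(np.uint8)
    n,l,s,c=cv2.connectedComponentsWithStats(m)
    k=1+np.argmax(s[1:,4]); P=W[l==k]
    rc=cv2.minAreaRect((P[:,:2]*1000).astype(np.float32))
    return len(P),rc,np.median(P[:,2]),P[:,:2].mean(0)
E
python3 - <<'E'
from meas import *
f=np.load("top0.npz");d=f['d'];W=world(d,f['K'],f['position'],f['rotation'])
print("bench",np.median(W[::8,::8,2]))
for n,u,v,r,a,b in [("block",503,240,40,.035,.055),("pan",232,250,45,.043,.055),("housing",232,255,50,.026,.042),("carton",268,360,35,.04,.06),("flat",363,355,28,.018,.038),("jar",148,412,30,.052,.07),("decap",580,403,20,.03,.07),("nose",580,403,20,.053,.07),("green",534,438,20,.03,.07),("beaker",470,352,30,.02,.07),("timer",365,160,30,.009,.03),("rack",650,295,50,.02,.07)]:
    N,rc,z,m=top(W,d,u*.64,v*.64,r*.64,a,b); print(n,N,np.round(rc[0],1),np.round(rc[1],1),round(rc[2],1),"z",round(z,4),np.round(m*1000,1))
E
```

```text
bench 0.0006942624535884456
block 1389 [ 655.3 -207. ] [ 80.4 100.3] 6.0 z 0.0452 [ 654.3 -206.3]
pan 1132 [638.  211.7] [90.3 89. ] 44.7 z 0.0482 [637.8 211.3]
housing 1474 [635.  211.8] [121.  130.3] 83.6 z 0.036 [628.2 206.4]
carton 779 [467.4 149.5] [64.1 64.9] 23.1 z 0.0503 [467.5 148.4]
flat 473 [478.7   8.9] [42.1 63.9] 7.4 z 0.0284 [478.6   8.8]
jar 381 [393.8 322.6] [47.  46.9] 31.2 z 0.0621 [393.9 321.6]
decap 156 [ 407.2 -313.5] [28.8 28.4] 40.9 z 0.0499 [ 408.  -310.7]
nose 67 [ 407.4 -314.1] [17.6 18.4] 41.9 z 0.0622 [ 407.4 -313.4]
green 154 [ 356.8 -242.9] [29.2 28.9] 77.9 z 0.05 [ 357.6 -241. ]
beaker 225 [ 483.9 -153.3] [53.4 55.3] 89.5 z 0.0545 [ 486.2 -159.4]
timer 548 [790.8   8. ] [51.  69.9] 4.9 z 0.018 [789.1   7.5]
rack 1274 [ 571.7 -431.7] [ 60. 121.] 7.4 z 0.0307 [ 570.6 -428.4]
```

```bash
cat > arm.py <<'E'
from rig import *
import numpy as np, cv2
from meas import *
def R(deg):
    a=np.radians(deg); z=np.array([np.cos(a),np.sin(a),0]); x=np.array([0,0,-1.]); return np.column_stack([x,np.cross(z,x),z])
def best(p,degs):
    q0=sense()["joint_pos"]; c=[]
    for g in degs:
        q=inverse_kinematics(p,R(g))
        if q is not None: c.append((np.abs(np.array(q)-q0).max(),g))
    return min(c)[1]
H=0.19
def pick(x,y,z,deg,opening=.085,N=50):
    g=best([x,y,H],[deg,deg+180]); command_gripper(opening)
    movep([x,y,H],R(g)); move_l([x,y,z+.05],feed=.25); hit=move_l([x,y,z],feed=.08,until_force=8)
    command_gripper(0,N); gap=sense()["finger_gap"]
    move_l([x,y,H],feed=.2); s=sense(); print("pick hit",hit,"gap",gap,s["finger_gap"],"z",s["position"],"F",s["wrist_force"],"t",s["time_s"]); return g
def place(x,y,z,deg,opening=.085):
    """z = TCP height at which the object just touches"""
    g=best([x,y,H],[deg,deg+180]); movep([x,y,H],R(g)); print("held gap",sense()["finger_gap"])
    move_l([x,y,z+.015],feed=.2); sleep(.2); hit=move_l([x,y,z-.004],feed=.02,until_force=4)
    zz=sense()["position"][2]; command_gripper(opening); move_l([x,y,H],feed=.2)
    print("place touch",hit,"dz",zz-z,"t",sense()["time_s"])
def snap(name):
    p,d=camera("top"); f=camera_params("top"); cv2.imwrite(f"pics/{name}.png",cv2.resize(p[:,:,::-1],(800,600),interpolation=cv2.INTER_CUBIC))
    return p,d,world(d,f["K"],f["position"],f["rotation"])
def px(x,y,z):
    f=camera_params("top"); c=f["rotation"].T@(np.array([x,y,z])-f["position"]); c=f["K"]@c; return c[:2]/c[2]
def at(W,d,x,y,z,r,lo,hi):
    u,v=px(x,y,z); n,rc,zz,m=top(W,d,u,v,r,lo,hi); print(n,np.round(rc[0],1),np.round(rc[1],1),round(rc[2],1),"z",round(zz,4)); return rc
E
python3 - <<'E'
from arm import *
pick(.394,.3225,.034,0); place(.637,.2115,.034+.048,0)
E
```

```text
pick hit False gap 0.05180411840133945 0.0518076762413131 z [0.39323056 0.32195132 0.18893767] F [-0.47747328  0.04444269 -0.35104027] t 4.1917
held gap 0.052157813644644654
place touch True dz 0.0009838340902987713 t 7.8667
```

Run:
```python
from arm import *
p,d,W=snap("afterjar"); print("jar");at(W,d,.637,.2115,.11,20,.09,.13)
pick(.4072,-.3138,.034,6); place(.6463,-.1225,.034,6)
pick(.4674,.149,.030,23.1)
p,d,W=snap("afterdec"); print("dec");at(W,d,.6463,-.1225,.06,9,.03,.07);at(W,d,.6463,-.1225,.06,9,.053,.07)
```

```text
jar
393 [637.6 211.6] [46.6 46.1] 48.2 z 0.11
pick hit False gap 0.028818436828879107 0.028954793191421867 z [ 0.40654899 -0.31306786  0.18887916] F [-0.68846246 -0.83441243 -1.00307537] t 13.025
held gap 0.028957435386966032
place touch True dz 0.0004294281504436115 t 17.475
pick hit False gap 0.06351054562336875 0.06407095183743884 z [0.46637443 0.14878621 0.18889385] F [ 0.51689043  0.82979915 -1.85287328] t 21.5667
dec
134 [ 646.5 -122.4] [28.6 28.6] 2.6 z 0.0504
60 [ 646.  -122.4] [16.7 18.4] 89.2 z 0.0619
```

View pics/afterdec.png

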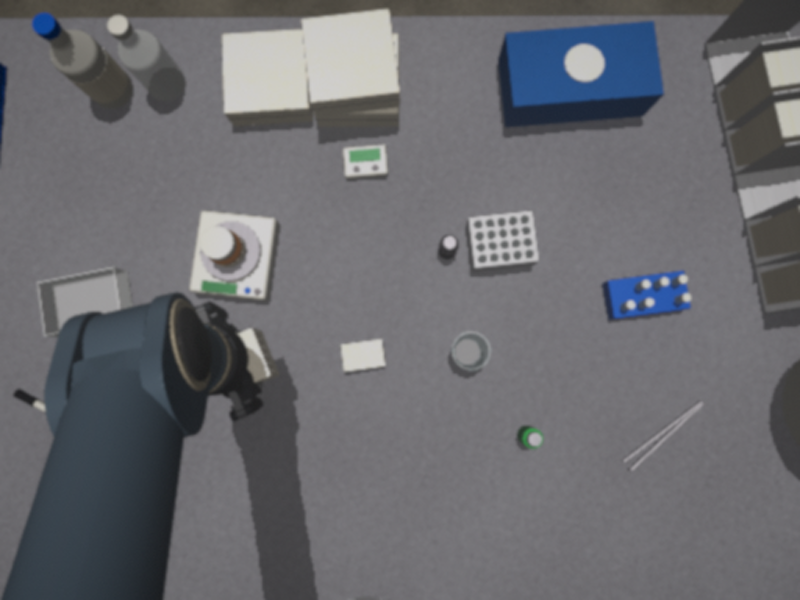

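The jar is on the pan at (225,247), the decapper stands beside the block at (448,244), and the carton is in the gripper at (255,360). Next: place the carton, then pick up the flat box.

Run:
```python
from arm import *
place(.6394,-.0558,.030,6)
pick(.4787,.0088,.029,7.4,opening=.07)
p,d,W=snap("aftercarton"); print("carton");rc=at(W,d,.6394,-.0558,.05,28,.04,.056)
```

```text
held gap 0.06399176533139517
place touch True dz 0.0007137823498345637 t 25.7333
pick hit False gap 0.040857915299999645 0.041075966111520104 z [0.47775074 0.00894095 0.18897029] F [-0.95562857  0.1404382  -1.3993235 ] t 29.45
carton
724 [639.6 -55. ] [64.3 63.5] 5.9 z 0.0503
```

View pics/aftercarton.png

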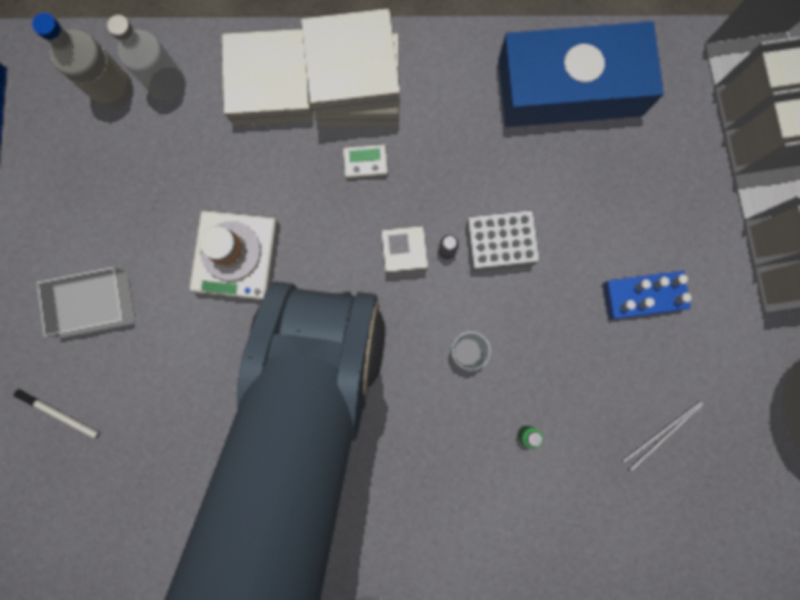

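The carton stands squared in the row at (404,249), and the depth measurement agrees. Now the flat box.

Run:
```python
from arm import *
place(.6396,-.055,.079,5.9,opening=.07)
movep([.45,.30,.25],R(best([.45,.30,.25],[0,180])))
p,d,W=snap("final")
print("flat");at(W,d,.6396,-.055,.078,28,.068,.09)
print("carton");at(W,d,.6394,-.0558,.05,28,.04,.09)
print("dec");at(W,d,.6463,-.1225,.06,9,.03,.07)
print("jar");at(W,d,.637,.2115,.11,20,.09,.13)
print("beaker");at(W,d,.484,-.153,.05,18,.02,.07)
```

```text
held gap 0.04129116809248214
place touch True dz 0.0006660862727777828 t 32.8583
flat
513 [640.  -54.7] [42.6 63.8] 6.0 z 0.078
carton
740 [639.9 -54.7] [64.5 63.9] 6.0 z 0.0771
dec
134 [ 646.1 -123.1] [28.7 28.2] 25.3 z 0.0505
jar
397 [636.7 212. ] [46.2 47.3] 79.5 z 0.1099
beaker
220 [ 483.9 -153.3] [53.4 55.2] 89.9 z 0.0551
```

View pics/final.png

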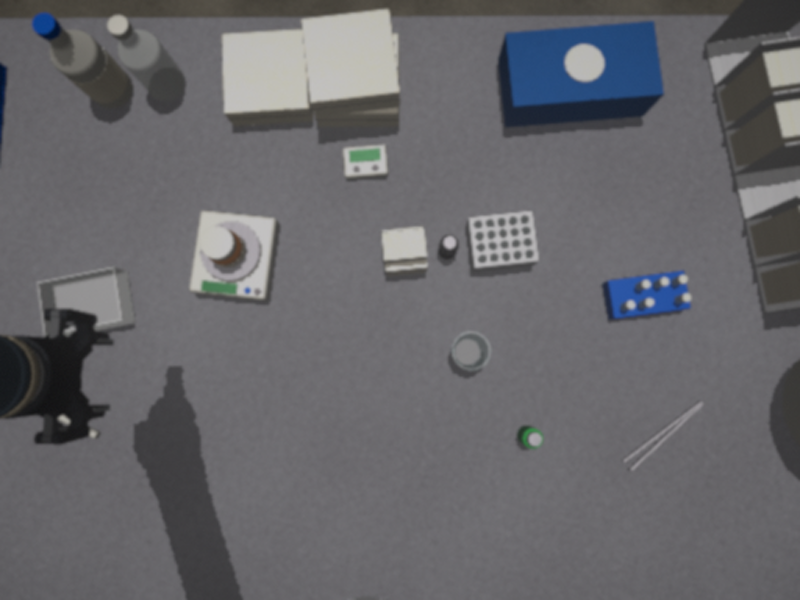

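Everything is in place: the flat box is centred on the carton at (404,247), the decapper is at (448,244), the jar is on the pan, and the bystanders haven't moved.

```bash
python3 -c "
from rig import *
finish_job(); print(sense()['time_s'])"
```

```text
the job is handed in; nothing more can be done
the job is handed in; nothing more can be done
```

The check-in station is set out and the job is handed in, at roughly 35 s of the 93 s allowed. I moved the jar, decapper, carton and flat box, in that order, each with a single grasp.

Final checks came from the top camera's picture and depth, which is calibrated to about 2 mm:

| Item | Check | Result |
|---|---|---|
| Decapper | distance from block centre along the row | about 84 mm, on the centre line within 1 mm |
| Carton | distance from the decapper, centre to centre | about 69 mm, yaw 6.0° against the block's 6.0° |
| Flat box | offset from the carton's centre before the box went on | about 0.5 mm, yaw 6.0°, top at 78 mm |
| Jar | offset from the pan centre | about 1.5 mm, lid at 110 mm |
| Beaker | movement since the start | less than 1 mm |

I checked the timer and vial rack only by eye in the last picture, where both looked unmoved. In the final measurement the carton's outline includes the box on top of it. Its own pose was measured before the box went on, at 5.9° and within 1 mm of its target. No check failed or disagreed.

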